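# Park the tote's spring plunger and slide its lid open

### The job

Unlock the white tote on the bench: pull its black spring knob up gently until you feel it stop, twist it clockwise (seen from above) into its rest notch and let go, so that it stays up by itself while the lid is still shut. Then slide the tote's lid by its upright grip all the way open, away from the knob. Feel for the knob's stops rather than forcing them, and leave the brush, scraper, soap dish and mallet where they are.

Things in the scene. Friction and masses are not known exactly. Their poses are not given: they have to be found in the camera images.
- tote: White tote fixed to the bench, 200 (x) by 320 (y) by 112 mm high without its lid; origin under its centre at bench height, z up. At its -y end, 125 mm from the centre, the plunger stands on an aluminium bracket (top 136 mm above the bench); the lid slides open towards +y. Its collar, pin and lid stand 30 N at most where pin or bolt presses on them.
- bolt: Plunger guide on the bracket: origin on the knob's vertical axis, 136 mm above the bench, axes as the tote's. Around it a collar under a square aluminium cap 48 by 48 mm, top 161 to 171 mm above the bench. The knob's steel cross pin (6 mm thick, 48 mm long, along x when down) rides in the collar's slots. The bolt reaches 5 mm into a hole in the lid and locks it.
- knob_grip (a point): Centre of the knob's black wing, 195 mm above the bench when down: a plain upright block 40 mm long (its x axis, along the cross pin; the tote's x when down), 12 mm thick (its y axis), 30 mm tall (180 to 210 mm above the bench), on a steel neck of 14 mm. The cap's top is at least 9 mm below the wing. Pinch it across its 12 mm.
- plunger (a joint): How far knob and bolt are pulled up, m; 0 = down, locked. A spring and the weight pull down with 9 N at 0, 13 N at the top. The pin clears the collar's land at 10 to 20 mm, differing from tote to tote, and meets a rigid upper stop 3 mm above that (13 to 23 mm): it can be twisted only between the two. In the rest notch, 3.5 mm deeper than the land, it reads 6.5 to 16.5 mm.
- knob (a joint): Clockwise twist seen from above, rad; 0 at the start, it cannot turn the other way. A rigid end stop lies just past the rest notch at 0.9 to 1.33, differing from tote to tote; with the pin at that stop the knob can be let down 3.5 mm into the notch. A weak spring turns it back with 0.04 to 0.07 N m: let go outside the notch, it turns back and snaps down.
- lid_grip (a point): Centre of the upright white grip moulded on the lid: 70 mm long (tote x), 14 mm thick (tote y), 36 mm tall (122 to 158 mm above the bench; this point is at 140 mm). Lid shut: over the tote's centre. The lid is a white panel 182 by 320 by 10 mm that lies on the tote, with its top 122 mm above the bench.
- lid (a joint): How far the lid is slid open along the tote's +y, m: 0 shut, 0.11 fully open at its stop. It rubs with about 3 N, stays where it is left, and has 3 mm of play while the bolt is down.
- brush: Loose bystander: green scrubbing brush block 120 by 55 by 44 mm, on the robot's side of the tote; origin at the centre of its underside.
- scraper: Loose bystander: grey plastic scraper about 165 by 75 by 16 mm, beyond the tote; origin at its underside.
- soapdish: Loose bystander: white ceramic soap dish 85 by 120 by 24 mm with a bar of soap, beyond the tote; origin at the centre of its underside.
- mallet: Loose bystander: rubber mallet with its head standing upright (64 mm wide, 90 mm tall) and a timber handle of 24 mm pointing level towards the robot, beyond the tote's plunger end; origin under the head.

How it is judged (in metres and radians):
On the way, in this order (a step that is already met when the one before it is completed fails the run):
1. the knob stays up in its rest notch by itself, let go, with the lid still shut (value of joint plunger above 0.0055 m and value of joint knob above 0.7 rad and contact force between the fingers and bolt below 0.1 N and value of joint lid below 0.01 m), for 0.3 s.
2. the lid is slid fully open (value of joint lid above 0.1 m), for 0.2 s.
At the end, for the whole second after the job is handed in: The knob rests by itself in its notch (pulled up more than 5.5 mm and turned more than 0.7 rad), and the lid stands still, open more than 100 of its 110 mm (value of joint lid above 0.1 m and velocity of joint lid between -0.01 and 0.01 m/s and value of joint plunger above 0.0055 m and value of joint knob above 0.7 rad); the robot touches nothing.
It fails at once if more than 30 N between the plunger's pin or bolt and the tote's collar or lid (contact force between bolt and tote above 30 N).
It fails at once if the brush is moved more than 30 mm (distance of brush from where it was at the start of the episode above 0.03 m).
It fails at once if the scraper is moved more than 30 mm (distance of scraper from where it was at the start of the episode above 0.03 m).
It fails at once if the soapdish is moved more than 30 mm (distance of soapdish from where it was at the start of the episode above 0.03 m).
It fails at once if the mallet is moved more than 30 mm (distance of mallet from where it was at the start of the episode above 0.03 m).
It also fails if it takes over 72 s, if anything falls off the work surface, if the arm or the gripper's body presses on something with over 40 N, if the wrist force passes 120 N, or if a joint passes its speed limit or range.

### The arm

A 6-joint arm with a two-finger parallel gripper is mounted at the origin on the work surface. World frame = base frame: x ahead of the robot, y to its left, z up, the work surface at z = 0. Lengths are in mm, angles in rad, forces in N, time in s.
With the tool pointing down it reaches from about 350 to 850 mm from the base axis. Payload 8.1 kg.
Tool frame: the origin (TCP) lies on the centre line of the jaws, within the pads' length; the fingertips stand 11 mm ahead of it and the grasp point (between the pads) lies 8 mm behind it; z points along the fingers, y is the line along which they close (so a half turn about z gives the same grasp; the last joint's range is limited). The gripper opens to 93 mm and grips with 3 to 60 N. Pads are 15 mm wide; open, the fingers measure 128 mm over their backs; the gripper's body (75 mm by 188 mm) begins 65 mm behind the grasp point.
Start: joints at [1.104, 0.13, 1.488, -0, 1.523, -0.085], TCP at [223.534, 556.81, 229.635] pointing down, gripper open.
Joint ranges: [-2.96, 2.96], [-0.89, 2.26], [0.02, 2.5], [-1.34, 4.48], [0, 2.73], [-2.66, 2.66]. Speed limits (rad/s): [2.39, 2.39, 2.79, 3.14, 3.14, 3.14].

### API

Orientations are given as a unit quaternion [w, x, y, z].
In Python, from station import observe, snapshot, calibration, sign_off gives the robot as it stands.
- The arm moves only by the tool move_arm, never from a script. Its argument "motion" is a list of rows, each a list of 7 numbers: the shift along the tool's x, y, z in units of 500 mm (1.0 is 500 mm), then the turn, a rotation vector about the tool's x, y, z in units of 90 degrees (1.0 is 90 degrees), then the gripper's target within -1 to 1 (fully open at 1, half-way at 0, shut at -1). In form: [[dx, dy, dz, wx, wy, wz, hand], ...]. A call has 1 to 12 rows; each row is the pose to reach, as a shift and turn from the pose commanded when the call began, along the tool's axes at that moment; what a row does not reach only later rows make up. A row lasts 1/8 s, in which the tool goes at most 62.5 mm and 10.7 degrees, less where a joint would pass 70% of its speed; a pose out of reach is approached as far as the arm can. A call with a number of a shift or a turn outside -1 to 1 is refused whole. A call with a gripper value outside its range is refused whole. The fingers move at their own pace and stop on an object; "grip_force" is the grip in N (left out, the last holds). Time passes only in rows, so rows that repeat a pose let the fingers close. It gives the time, the measured TCP pose, the force, the opening and the grip force at its end, in the units of the state.
- observe(): the state, without advancing time (a new reading comes with each control period).
- snapshot(name): name is "scene" or "side" or "wrist"; returns the picture (384x512x3 uint8, red, green, blue); there is no depth.
- calibration(name): a dict with "fx", "fy", "cx", "cy" (pixels), "view" (4x4, takes a point from world to camera coordinates). Camera axes: x right, y down, z forward; pixel columns grow to the right and rows downward; lengths in mm; the calibration is good to about 2 mm. A picture is of the moment at which its call begins: read the wrist's pose just before it. calibration takes no time and is no camera call; for the wrist camera it gives the pose at the moment of the call.
- sign_off(): hands the job in; it is judged then, once.
The state is a dict: "time_s": time; "joint_pos": joint angles; "dq": joint speeds; "effort": joint torques, N m; "ee_pos": TCP position; "orientation": TCP orientation; "force": force on the tool from outside, world axes, zero at the start; "moment": the same for the moment, N m; "grip_width": opening from 0.0 (shut) to 1.0 (fully open); "finger_force": force on a finger pad.
Only numpy, scipy, OpenCV 4.12 (cv2) and the standard library are available. Lean on these libraries where they do the work, as an engineer would, in place of code of your own. Each camera call takes 0.05 s, during which the arm holds its last target. There are 200 camera calls.

## Working session

There is one attempt and no reset: what is moved stays moved. The work goes in short steps, Python scripts to look and compute and a tool call to move; the robot and the scene stay as the last step left them, time stands still between calls to the robot, and variables do not carry over. Pictures are saved under pics/ and viewed, at most 10 in all, crops included, and the job is handed in when it is done.

Besides the shell and the picture viewer there is one more tool, called after "Emit:" by a JSON object that holds its "method" and its "body". move_arm: Moves the arm, as the interface text tells. Its arguments: {"type":"object","properties":{"motion":{"type":"array","items":{"type":"array","items":{"type":"number"}}},"grip_force":{"type":"number"}},"required":["motion"]}

```bash
mkdir -p pics
python3 - <<'E'
from station import *
import cv2,numpy as np
s=observe();print({k:np.round(v,3) for k,v in s.items()})
for n in ["scene","side","wrist"]:
    c=calibration(n);print(n,c['fx'],c['fy'],c['cx'],c['cy'],np.round(c['view'],4).tolist())
    cv2.imwrite(f"pics/{n}0.png",snapshot(n)[:,:,::-1])
a=[cv2.imread(f"pics/{n}0.png") for n in ["scene","side"]]
E
ls
```

```text
{'time_s': np.float64(0.0), 'joint_pos': array([ 1.104,  0.131,  1.489,  0.   ,  1.523, -0.085]), 'dq': array([ 0.001, -0.001, -0.001, -0.002, -0.   ,  0.001]), 'effort': array([ 1.0000e-03, -5.5985e+01, -4.9176e+01,  7.7000e-02,  3.6000e-02,
       -0.0000e+00]), 'ee_pos': array([223.285, 556.333, 228.588]), 'orientation': array([-0.   ,  0.19 ,  0.982, -0.001]), 'force': array([-0.771,  0.156,  0.512]), 'moment': array([-0.041,  0.035, -0.013]), 'finger_force': np.float64(0.0), 'grip_width': np.float64(1.002)}
scene 358.8346777705572 358.8346777705572 252.01970098700815 188.61386476384322 [[-0.5844, 0.8114, 0.0091, 368.3511], [0.6446, 0.471, -0.6022, -286.3321], [-0.4929, -0.346, -0.7983, 1305.7929], [0.0, 0.0, 0.0, 1.0]]
side 402.38585024746055 402.38585024746055 253.67179931529023 193.7783792578329 [[0.9153, -0.4027, 0.0055, -540.891], [-0.2473, -0.5727, -0.7816, 227.8112], [0.3179, 0.714, -0.6238, 870.7182], [0.0, 0.0, 0.0, 1.0]]
wrist 282.93063641048394 282.93063641048394 254.75009231915706 191.16747639535998 [[0.3723, 0.9281, -0.001, -600.3768], [0.8898, -0.3566, 0.2847, -33.9987], [0.2639, -0.1069, -0.9586, 390.2946], [0.0, 0.0, 0.0, 1.0]]
pics
```

View pics/scene0.png

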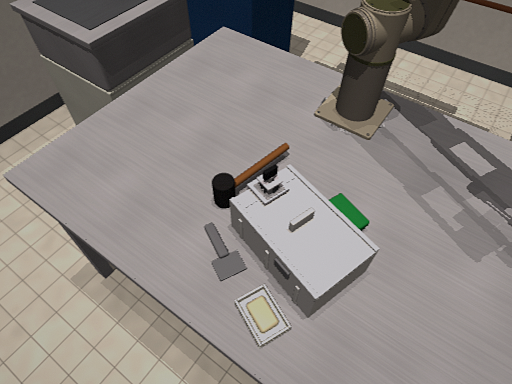

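View pics/side0.png

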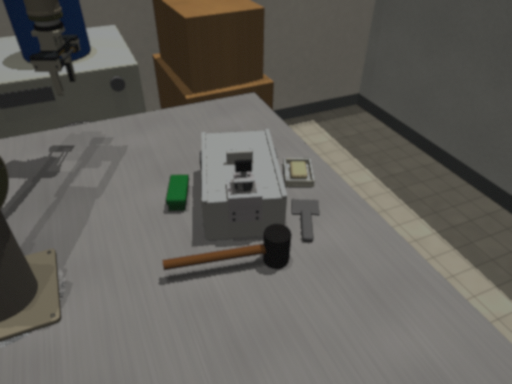

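View pics/wrist0.png

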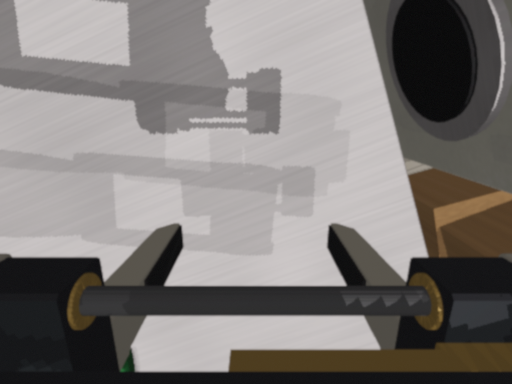

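The scene view has the black knob at about (270,173) and the lid grip at about (301,219). The side view has the knob at (244,166), with the grip behind it at about (238,157). The wrist view shows only bare bench. I'll crop the tote in both views and triangulate.

```bash
cat > h.py <<'E'
import numpy as np,cv2
from station import *
def ray(c,p):
    V=np.array(c['view']);R=V[:3,:3];o=-R.T@V[:3,3]
    d=R.T@np.array([(p[0]-c['cx'])/c['fx'],(p[1]-c['cy'])/c['fy'],1]);return o,d/np.linalg.norm(d)
def plane(c,p,z):
    o,d=ray(c,p);return o+d*(z-o[2])/d[2]
def tri(*cp):
    A=np.zeros((3,3));b=np.zeros(3);L=[]
    for c,p in cp:
        o,d=ray(c,p);M=np.eye(3)-np.outer(d,d);A+=M;b+=M@o;L.append((o,d))
    x=np.linalg.solve(A,b)
    return x,[np.linalg.norm(np.cross(x-o,d)) for o,d in L]
def proj(c,P):
    q=np.array(c['view'])@np.r_[P,1];return np.array([c['fx']*q[0]/q[2]+c['cx'],c['fy']*q[1]/q[2]+c['cy']])
E
python3 - <<'E'
from h import *
cs,cd=calibration("scene"),calibration("side")
out=[];cen=[]
for n,(x0,y0,x1,y1) in {"scene":(255,160,285,185),"side":(225,155,260,180)}.items():
    im=cv2.imread(f"pics/{n}0.png");g=im.max(2)
    m=(g[y0:y1,x0:x1]<60).astype(np.uint8)
    k,l,st,ce=cv2.connectedComponentsWithStats(m)
    for i in range(1,k):
        if st[i,4]>8: print(n,st[i],ce[i]+[x0,y0])
    i=1+st[1:,4].argmax();cen.append(ce[i]+[x0,y0])
X,e=tri((cs,cen[0]),(cd,cen[1]));print("knob",X.round(1),np.round(e,1))
a=cv2.imread("pics/scene0.png")[155:315,220:385];b=cv2.imread("pics/side0.png")[120:240,190:300]
a=cv2.resize(a,None,fx=2.7,fy=2.7,interpolation=cv2.INTER_CUBIC);b=cv2.resize(b,(330,360),interpolation=cv2.INTER_CUBIC)
b=cv2.copyMakeBorder(b,0,a.shape[0]-360,0,0,cv2.BORDER_CONSTANT)
cv2.imwrite("pics/crop.png",np.hstack([a,b]))
E
```

```text
scene [  0   0  26  23 251] [268.5059761  171.06772908]
side [  8   3  19  19 234] [242.65811966 164.93589744]
knob [ 5.629e+02 -4.000e-01  1.981e+02] [1. 1.]
```

View pics/crop.png

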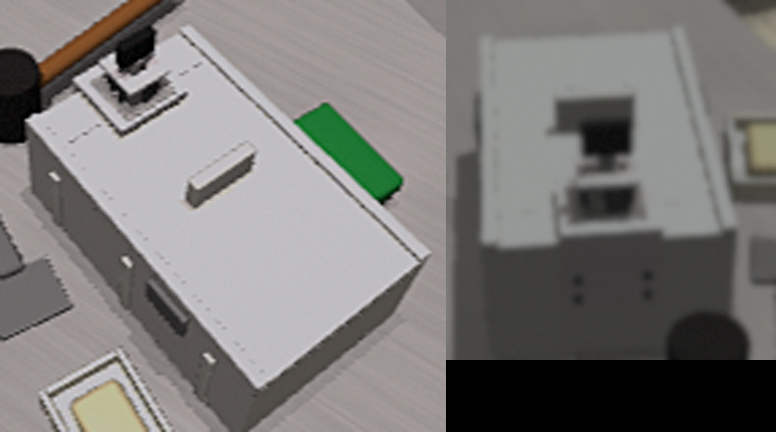

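The crop shows the wing at scene (270,172.5) and side (243,165.3). The tote's rim corners are at about (288,166), (379,249), (317,299) and (230,199). The mallet handle lies beside the plunger.

Run:
```python
from h import *
cs,cd=calibration("scene"),calibration("side")
X,e=tri((cs,(270.1,172.6)),(cd,(243.3,165.2)));print("knob",X.round(1),np.round(e,1))
C=[plane(cs,(220+x/2.7,155+y/2.7),122) for x,y in [(183,30),(430,255),(262,388),(28,120)]]
print(np.round(C,1), [np.linalg.norm(C[i]-C[i-1]).round(1) for i in range(4)],np.mean(C,0))
for i,j in((0,1),(3,2),(3,0),(2,1)): d=C[j]-C[i];print(np.degrees(np.arctan2(d[1],d[0])))
# same corners side view far-left, far-right, near
for x,y in [(483,40),(683,32),(735,225),(484,240)]: print(plane(cd,(190+(x-446)/3,120+y/3),122).round(1))
# grip top centre two views
X,e=tri((cs,(220+221/2.7,155+168/2.7)),(cd,(190+(595-446)/3,120+97/3)));print("grip",X.round(1),np.round(e,1))
s=observe();print(s['time_s'])
V=np.array(calibration("wrist")['view']);o=-V[:3,:3].T@V[:3,3];print(o)
from scipy.spatial.transform import Rotation as R
q=s['orientation'];r=R.from_quat([q[1],q[2],q[3],q[0]]);print(r.as_matrix().round(3), r.inv().apply(o-s['ee_pos']), r.inv().apply(V[2,:3]))
```

```text
knob [564.3   3.5 195.3] [0.8 0.8]
[[463.6  -1.1 122. ]
 [553.1 305.7 122. ]
 [739.2 246.5 122. ]
 [644.1 -59.2 122. ]] [np.float64(189.7), np.float64(319.6), np.float64(195.3), np.float64(320.1)] [599.98099201 122.98391179 122.        ]
73.73877796320363
72.72104449628219
162.1487225382221
162.34800047575337
[557.6 302.  122. ]
[745.2 238.7 122. ]
[651.3 -55.  122. ]
[462.    6.3 122. ]
grip [602.2 121.6 151.4] [1.2 1.2]
0.15
[150.78660312 586.84756927 383.34592816]
[[-0.928  0.373 -0.001]
 [ 0.373  0.928 -0.001]
 [ 0.    -0.001 -1.   ]] [  78.68658421    0.96647388 -154.50307356] [-2.84862892e-01  6.73270140e-04  9.58568036e-01]
```

Position estimates: knob (564,3,195), tote centre about (600,122), and tote +y at about 73°. They agree with each other. I'll move to a spot above the knob.

Emit:
{"method": "move_arm", "body": {"motion": [[-0.1, -0.08, -0.14, 0, 0, 0, 1], [-0.2, -0.15, -0.14, 0, 0, 0, 1], [-0.3, -0.22, -0.14, 0, 0, 0, 1], [-0.4, -0.3, -0.14, 0, 0, 0, 1], [-0.5, -0.38, -0.14, 0, 0, 0, 1], [-0.6, -0.45, -0.14, 0, 0, 0, 1], [-0.7, -0.52, -0.14, 0, 0, -0.05, 1], [-0.8, -0.59, -0.14, 0, 0, -0.05, 1], [-0.9, -0.67, -0.14, 0, 0, -0.05, 1], [-0.98, -0.74, -0.14, 0, 0, -0.05, 1], [-0.98, -0.74, -0.14, 0, 0, -0.05, 1], [-0.98, -0.74, -0.14, 0, 0, -0.05, 1]]}}

```text
time_s: 1.65
ee_pos: [540.3, 30.5, 299.1]
orientation: [-0.001, 0.152, 0.988, 0.0]
force: [-0.2, 0.7, 0.1]
grip_width: 1.001
finger_force: 0.0
```

Emit:
{"method": "move_arm", "body": {"motion": [[-0.06, -0.03, 0, 0, 0, 0, 1], [-0.06, -0.03, 0, 0, 0, 0, 1], [-0.06, -0.03, 0, 0, 0, 0, 1]]}}

```text
time_s: 2.02
ee_pos: [563.9, 9.3, 299.6]
orientation: [-0.0, 0.15, 0.989, 0.0]
force: [0.5, 0.6, 0.7]
grip_width: 1.0
finger_force: 0.0
```

Run:
```python
from h import *
s=observe();print({k:np.round(s[k],3) for k in('time_s','ee_pos','orientation','joint_pos','force')})
im=snapshot("wrist");cv2.imwrite("pics/w1.png",im[:,:,::-1]);c=calibration("wrist")
np.save("w1.npy",c['view'])
print(proj(c,(564,3,210)),proj(c,(564,3,195)))
```

```text
{'time_s': np.float64(2.025), 'ee_pos': array([563.931,   9.281, 299.645]), 'orientation': array([-0.   ,  0.15 ,  0.989,  0.   ]), 'joint_pos': array([-7.500e-02,  1.500e-02,  1.483e+00,  1.000e-03,  1.644e+00,
       -1.344e+00]), 'force': array([0.515, 0.631, 0.707])}
[247.02140725 199.54639886] [247.41539521 194.65304567]
```

View pics/w1.png

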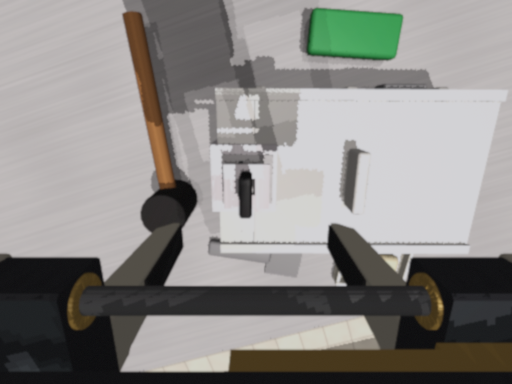

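The wrist view shows the tote edges level in the picture, so the yaw is good. The wing is at about (246,195) and the lid grip at about (361,182). Next I'll measure the wing and grip precisely.

Run:
```python
from h import *
c=calibration("wrist");cs=calibration("scene");cd=calibration("side")
im=cv2.imread("pics/w1.png");g=im.max(2)
for th in(35,50,70):
    m=(g[165:225,230:262]<th).astype(np.uint8)
    k,l,st,ce=cv2.connectedComponentsWithStats(m);i=1+st[1:,4].argmax()
    print(th,st[i]+[230,165,0,0,0],ce[i]+[230,165])
print("cols per row");
for r in range(166,222,4): 
    x=np.where(g[r,230:262]<45)[0]; print(r,(x.min()+230,x.max()+230,len(x)) if len(x) else None)
wc=(245.5,195)
print("knob z195",plane(c,wc,195).round(1),"z210",plane(c,wc,210).round(1))
print(tri((c,wc),(cs,(270.1,172.6)),(cd,(243.3,165.2))))
# tote direction from lid edges (fit lines)
e=cv2.Canny(im,60,150)
L=cv2.HoughLinesP(e,1,np.pi/720,60,minLineLength=120,maxLineGap=10)
for x in L[:,0][:12]:
    a=plane(c,x[:2],122);b=plane(c,x[2:],122);d=b-a;print(x,np.degrees(np.arctan2(d[1],d[0])).round(2))
q=np.array(c['view'])[:3,:3]
s=observe();w,x,y,z=s['orientation'];print("tool y ang",np.degrees(np.arctan2(*( -2*0+ (1-2*(x*x+z*z)), 2*(x*y-w*z)))))
# grip
for r in range(145,220,8): print(r,g[r,340:376].tolist())
```

```text
35 [240 172  11  32 110] [243.53636364 180.83636364]
50 [239 172  13  45 362] [244.40883978 192.19337017]
70 [238 171  15  46 541] [244.85397412 193.06839187]
cols per row
166 None
170 None
174 (np.int64(241), np.int64(250), 10)
178 (np.int64(240), np.int64(250), 11)
182 (np.int64(239), np.int64(251), 6)
186 (np.int64(239), np.int64(250), 7)
190 (np.int64(239), np.int64(250), 6)
194 (np.int64(239), np.int64(250), 6)
198 (np.int64(240), np.int64(250), 6)
202 (np.int64(241), np.int64(250), 5)
206 (np.int64(241), np.int64(250), 5)
210 (np.int64(241), np.int64(249), 4)
214 (np.int64(241), np.int64(249), 4)
218 None
knob z195 [563.8   1.1 195. ] z210 [559.5   3.  210. ]
(array([563.90266838,   2.42235046, 195.46178509]), [np.float64(1.2490214325512756), np.float64(1.4359206545122962), np.float64(0.7253637511310307)])
[104 315 404 315] 72.69
[381 257 503 257] 72.7
[270 372 511 371] 72.98
[266  88 396  88] 72.74
[142  16 175 183] -10.94
[122  15 160 189] -10.73
[467 241 500 103] 162.52
tool y ang 72.72071393628855
145 [214, 214, 210, 196, 168, 149, 146, 145, 145, 145, 145, 145, 145, 145, 14
[... 1009 characters left out ...]
8, 94, 83, 79, 79, 79, 78, 78, 79, 81, 104, 149, 184, 203, 210, 213, 214, 214, 214, 213, 212, 210, 206, 208, 212, 214, 214, 214, 214, 214, 214, 214, 214]
201 [212, 204, 184, 152, 111, 86, 80, 80, 80, 79, 79, 80, 99, 144, 181, 203, 210, 213, 214, 214, 214, 214, 213, 212, 211, 211, 213, 213, 214, 214, 214, 214, 214, 214, 214, 214]
209 [214, 214, 214, 214, 214, 214, 212, 205, 184, 145, 105, 102, 146, 186, 204, 212, 213, 214, 214, 214, 214, 214, 212, 211, 210, 213, 214, 214, 214, 214, 213, 214, 214, 214, 214, 213]
217 [214, 214, 214, 213, 214, 214, 214, 214, 213, 214, 214, 214, 214, 214, 214, 214, 213, 214, 214, 214, 213, 214, 214, 214, 213, 214, 214, 214, 214, 214, 213, 213, 213, 214, 214, 213]
```

Emit:
{"method": "move_arm", "body": {"motion": [[-0.004, -0.014, 0.05, 0, 0, 0, 0.0], [-0.004, -0.014, 0.1, 0, 0, 0, 0.0], [-0.004, -0.014, 0.15, 0, 0, 0, 0.0], [-0.004, -0.014, 0.19, 0, 0, 0, 0.0], [-0.004, -0.014, 0.21, 0, 0, 0, 0.0], [-0.004, -0.014, 0.223, 0, 0, 0, 0.0], [-0.004, -0.014, 0.223, 0, 0, 0, 0.0], [-0.004, -0.014, 0.223, 0, 0, 0, 0.0]], "grip_force": 4}}

```text
time_s: 3.08
ee_pos: [564.9, 0.3, 189.0]
orientation: [0.001, 0.151, 0.989, 0.0]
force: [-0.3, -0.1, 0.3]
grip_width: 0.502
finger_force: 0.0
```

Run:
```python
from h import *
s=observe();print({k:np.round(s[k],3) for k in('time_s','ee_pos','orientation','joint_pos','force','grip_width')})
im=snapshot("wrist");a=cv2.resize(im[:,:,::-1],None,fx=1.5,fy=1.5)
b=cv2.resize(snapshot("side")[110:240,180:310,::-1],None,fx=4,fy=4)
cv2.imwrite("pics/w2.png",np.hstack([a[120:,200:480],b[:456]]))
c=calibration("wrist");np.save("x",0)
```

```text
{'time_s': np.float64(3.075), 'ee_pos': array([5.64885e+02, 2.67000e-01, 1.89046e+02]), 'orientation': array([0.001, 0.151, 0.989, 0.   ]), 'joint_pos': array([-0.09 ,  0.057,  1.641,  0.   ,  1.443, -1.358]), 'force': array([-0.275, -0.061,  0.272]), 'grip_width': np.float64(0.502)}
```

View pics/w2.png

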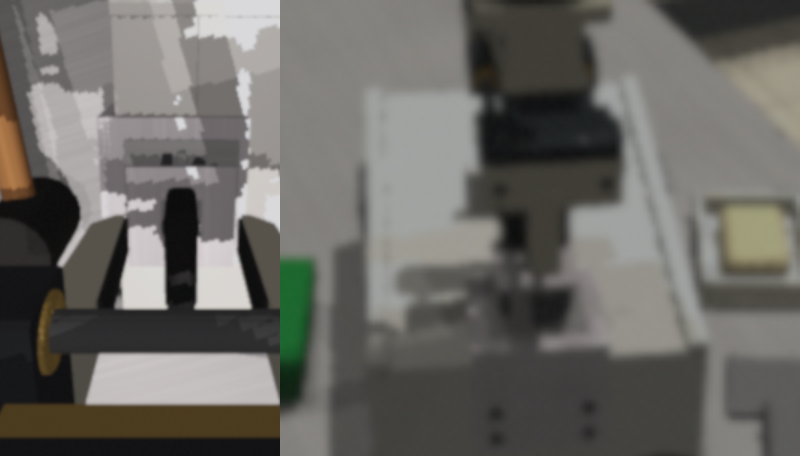

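The wing at column 181 sits between the fingers, whose inner edges are at 127 and 240, so it is centred. Next I'll close gently.

Emit:
{"method": "move_arm", "body": {"motion": [[0, 0, 0, 0, 0, 0, -0.5], [0, 0, 0, 0, 0, 0, -0.65], [0, 0, 0, 0, 0, 0, -0.72], [0, 0, 0, 0, 0, 0, -0.8], [0, 0, 0, 0, 0, 0, -0.8], [0, 0, 0, 0, 0, 0, -0.8], [0, 0, 0, 0, 0, 0, -0.8]], "grip_force": 4}}

```text
time_s: 4.05
ee_pos: [564.3, 0.1, 188.1]
orientation: [-0.0, 0.151, 0.989, -0.0]
force: [-0.7, -4.0, 0.7]
grip_width: 0.141
finger_force: 4.0
```

Emit:
{"method": "move_arm", "body": {"motion": [[0, -0.002, 0, 0, 0, 0, -0.9], [0, -0.002, 0, 0, 0, 0, -1], [0, -0.002, 0, 0, 0, 0, -1], [0, -0.002, 0, 0, 0, 0, -1]], "grip_force": 8}}

```text
time_s: 4.55
ee_pos: [564.2, -0.3, 188.2]
orientation: [0.0, 0.151, 0.989, 0.0]
force: [1.2, 1.1, 1.1]
grip_width: 0.138
finger_force: 8.0
```

Emit:
{"method": "move_arm", "body": {"motion": [[0, 0, 0, 0, 0, 0, -1], [0, 0, 0, 0, 0, 0, -1], [0, 0, -0.004, 0, 0, 0, -1], [0, 0, -0.004, 0, 0, 0, -1]], "grip_force": 45}}

```text
time_s: 5.05
ee_pos: [564.0, -0.3, 189.0]
orientation: [-0.0, 0.151, 0.989, 0.0]
force: [4.9, 2.7, -9.2]
grip_width: 0.129
finger_force: 45.0
```

Emit:
{"method": "move_arm", "body": {"motion": [[0, 0, -0.002, 0, 0, 0, -1], [0, 0, -0.004, 0, 0, 0, -1], [0, 0, -0.006, 0, 0, 0, -1], [0, 0, -0.008, 0, 0, 0, -1], [0, 0, -0.01, 0, 0, 0, -1], [0, 0, -0.01, 0, 0, 0, -1]]}}

```text
time_s: 5.8
ee_pos: [564.0, -0.3, 193.7]
orientation: [-0.0, 0.151, 0.989, 0.0]
force: [5.3, 1.6, -9.8]
grip_width: 0.13
finger_force: 45.0
```

Emit:
{"method": "move_arm", "body": {"motion": [[0, 0, -0.002, 0, 0, 0, -1], [0, 0, -0.004, 0, 0, 0, -1], [0, 0, -0.006, 0, 0, 0, -1], [0, 0, -0.006, 0, 0, 0, -1]]}}

```text
time_s: 6.3
ee_pos: [564.0, -0.3, 196.7]
orientation: [-0.0, 0.151, 0.989, 0.0]
force: [5.0, 3.4, -10.8]
grip_width: 0.127
finger_force: 45.0
```

Emit:
{"method": "move_arm", "body": {"motion": [[0, 0, -0.001, 0, 0, 0, -1], [0, 0, -0.002, 0, 0, 0, -1], [0, 0, -0.003, 0, 0, 0, -1], [0, 0, -0.003, 0, 0, 0, -1]]}}

```text
time_s: 6.8
ee_pos: [564.0, -0.3, 198.1]
orientation: [-0.0, 0.151, 0.989, 0.0]
force: [5.4, 2.3, -10.7]
grip_width: 0.127
finger_force: 45.0
```

Emit:
{"method": "move_arm", "body": {"motion": [[0, 0, -0.001, 0, 0, 0, -1], [0, 0, -0.002, 0, 0, 0, -1], [0, 0, -0.002, 0, 0, 0, -1]]}}

```text
time_s: 7.18
ee_pos: [564.0, -0.3, 199.1]
orientation: [-0.0, 0.151, 0.989, 0.0]
force: [6.3, 2.8, -10.9]
grip_width: 0.126
finger_force: 45.0
```

Emit:
{"method": "move_arm", "body": {"motion": [[0, 0, -0.001, 0, 0, 0, -1], [0, 0, -0.002, 0, 0, 0, -1], [0, 0, -0.002, 0, 0, 0, -1]]}}

```text
time_s: 7.55
ee_pos: [564.0, -0.3, 200.0]
orientation: [-0.0, 0.151, 0.989, 0.0]
force: [5.6, 1.9, -11.5]
grip_width: 0.126
finger_force: 45.0
```

Emit:
{"method": "move_arm", "body": {"motion": [[0, 0, -0.001, 0, 0, 0, -1], [0, 0, -0.002, 0, 0, 0, -1], [0, 0, -0.002, 0, 0, 0, -1]]}}

```text
time_s: 7.92
ee_pos: [564.0, -0.3, 201.0]
orientation: [-0.0, 0.151, 0.989, 0.0]
force: [7.2, 2.6, -10.7]
grip_width: 0.132
finger_force: 45.0
```

Emit:
{"method": "move_arm", "body": {"motion": [[0, 0, -0.001, 0, 0, 0, -1], [0, 0, -0.002, 0, 0, 0, -1], [0, 0, -0.002, 0, 0, 0, -1]]}}

```text
time_s: 8.3
ee_pos: [564.0, -0.3, 202.0]
orientation: [-0.001, 0.151, 0.989, 0.0]
force: [6.9, 2.9, -11.3]
grip_width: 0.124
finger_force: 45.0
```

Emit:
{"method": "move_arm", "body": {"motion": [[0, 0, -0.001, 0, 0, 0, -1], [0, 0, -0.002, 0, 0, 0, -1], [0, 0, -0.002, 0, 0, 0, -1]]}}

```text
time_s: 8.68
ee_pos: [564.0, -0.3, 203.0]
orientation: [-0.001, 0.151, 0.989, 0.0]
force: [6.9, 2.7, -11.4]
grip_width: 0.128
finger_force: 45.0
```

Emit:
{"method": "move_arm", "body": {"motion": [[0, 0, -0.001, 0, 0, 0, -1], [0, 0, -0.002, 0, 0, 0, -1], [0, 0, -0.002, 0, 0, 0, -1]]}}

```text
time_s: 9.05
ee_pos: [564.0, -0.3, 203.9]
orientation: [-0.001, 0.151, 0.989, 0.0]
force: [7.8, 2.7, -12.1]
grip_width: 0.125
finger_force: 45.0
```

Emit:
{"method": "move_arm", "body": {"motion": [[0, 0, -0.001, 0, 0, 0, -1], [0, 0, -0.002, 0, 0, 0, -1], [0, 0, -0.002, 0, 0, 0, -1]]}}

```text
time_s: 9.43
ee_pos: [563.9, -0.3, 204.9]
orientation: [-0.001, 0.151, 0.989, 0.0]
force: [6.5, 2.8, -11.7]
grip_width: 0.124
finger_force: 45.0
```

Emit:
{"method": "move_arm", "body": {"motion": [[0, 0, -0.001, 0, 0, 0, -1], [0, 0, -0.002, 0, 0, 0, -1], [0, 0, -0.002, 0, 0, 0, -1]]}}

```text
time_s: 9.8
ee_pos: [564.0, -0.3, 205.8]
orientation: [-0.001, 0.151, 0.989, 0.0]
force: [6.1, 3.5, -11.8]
grip_width: 0.127
finger_force: 45.0
```

Emit:
{"method": "move_arm", "body": {"motion": [[0, 0, -0.001, 0, 0, 0, -1], [0, 0, -0.002, 0, 0, 0, -1], [0, 0, -0.002, 0, 0, 0, -1]]}}

```text
time_s: 10.18
ee_pos: [563.9, -0.3, 206.8]
orientation: [-0.001, 0.151, 0.989, 0.0]
force: [6.7, 2.8, -12.9]
grip_width: 0.125
finger_force: 45.0
```

Emit:
{"method": "move_arm", "body": {"motion": [[0, 0, -0.001, 0, 0, 0, -1], [0, 0, -0.002, 0, 0, 0, -1], [0, 0, -0.002, 0, 0, 0, -1]]}}

```text
time_s: 10.55
ee_pos: [563.9, -0.3, 207.8]
orientation: [-0.001, 0.151, 0.989, 0.0]
force: [7.6, 2.9, -12.3]
grip_width: 0.129
finger_force: 45.0
```

Emit:
{"method": "move_arm", "body": {"motion": [[0, 0, -0.001, 0, 0, 0, -1], [0, 0, -0.002, 0, 0, 0, -1], [0, 0, -0.002, 0, 0, 0, -1]]}}

```text
time_s: 10.92
ee_pos: [563.9, -0.3, 208.7]
orientation: [-0.001, 0.151, 0.989, 0.0]
force: [6.5, 2.7, -13.4]
grip_width: 0.126
finger_force: 45.0
```

Emit:
{"method": "move_arm", "body": {"motion": [[0, 0, -0.001, 0, 0, 0, -1], [0, 0, -0.002, 0, 0, 0, -1], [0, 0, -0.002, 0, 0, 0, -1]]}}

```text
time_s: 11.3
ee_pos: [563.8, -0.3, 208.9]
orientation: [-0.001, 0.151, 0.989, 0.0]
force: [8.8, 2.1, -16.7]
grip_width: 0.124
finger_force: 45.0
```

Emit:
{"method": "move_arm", "body": {"motion": [[0, 0, -0.001, 0, 0, 0, -1], [0, 0, -0.001, 0, 0, 0, -1]]}}

```text
time_s: 11.55
ee_pos: [563.7, -0.3, 209.0]
orientation: [-0.001, 0.151, 0.989, 0.0]
force: [9.9, 2.6, -18.8]
grip_width: 0.126
finger_force: 45.0
```

Emit:
{"method": "move_arm", "body": {"motion": [[0, 0, 0.002, 0, 0, 0, -1], [-0.001, 0.001, 0.004, 0, 0, 0, -1], [-0.002, 0.001, 0.0055, 0, 0, 0, -1], [-0.002, 0.001, 0.0055, 0, 0, 0, -1]]}}

```text
time_s: 12.05
ee_pos: [564.1, -0.3, 208.0]
orientation: [-0.002, 0.151, 0.989, -0.0]
force: [0.0, 2.0, -12.7]
grip_width: 0.126
finger_force: 45.0
```

Run:
```python
from h import *
s=observe();print({k:np.round(s[k],3) for k in('time_s','ee_pos','force','moment')})
```

```text
{'time_s': np.float64(12.05), 'ee_pos': array([ 5.64150e+02, -2.71000e-01,  2.07991e+02]), 'force': array([  0.037,   2.022, -12.68 ]), 'moment': array([ 0.505, -0.115, -0.037])}
```

Emit:
{"method": "move_arm", "body": {"motion": [[0, 0, 0.001, 0, 0, 0.03, -1], [0, 0, 0.001, 0, 0, 0.06, -1], [0, 0, 0.001, 0, 0, 0.09, -1], [0, 0, 0.001, 0, 0, 0.12, -1], [0, 0, 0.001, 0, 0, 0.15, -1], [0, 0, 0.001, 0, 0, 0.15, -1]]}}

```text
time_s: 12.8
ee_pos: [564.0, -0.7, 208.0]
orientation: [-0.001, 0.266, 0.964, -0.001]
force: [-2.9, 0.2, -12.3]
grip_width: 0.127
finger_force: 45.0
```

```bash
cat > o.py <<'E'
from h import *
s=observe();q=s['orientation'];print({k:np.round(s[k],3).tolist() for k in('time_s','ee_pos','force','moment')},"yaw",np.degrees(2*np.arctan2(q[2],q[1])).round(2))
E
python3 o.py
```

```text
{'time_s': 12.8, 'ee_pos': [564.026, -0.718, 208.015], 'force': [-2.884, 0.213, -12.3], 'moment': [0.033, 0.434, 0.004]} yaw 149.13
```

Emit:
{"method": "move_arm", "body": {"motion": [[0, 0, 0, 0, 0, 0.04, -1], [0, 0, 0, 0, 0, 0.08, -1], [0, 0, 0, 0, 0, 0.12, -1], [0, 0, 0, 0, 0, 0.16, -1], [0, 0, 0, 0, 0, 0.2, -1], [0, 0, 0, 0, 0, 0.2, -1]]}}

```text
time_s: 13.55
ee_pos: [563.6, -1.2, 207.8]
orientation: [-0.002, 0.414, 0.91, -0.001]
force: [-4.9, -1.7, -12.2]
grip_width: 0.128
finger_force: 45.0
```

```bash
python3 o.py
```

```text
{'time_s': 13.55, 'ee_pos': [563.62, -1.218, 207.849], 'force': [-4.864, -1.656, -12.238], 'moment': [-0.466, 0.924, 0.062]} yaw 131.13
```

Emit:
{"method": "move_arm", "body": {"motion": [[0.0005, -0.001, 0, 0, 0, 0.04, -1], [0.001, -0.002, 0, 0, 0, 0.08, -1], [0.001, -0.002, 0, 0, 0, 0.12, -1], [0.001, -0.002, 0, 0, 0, 0.16, -1], [0.001, -0.002, 0, 0, 0, 0.16, -1]]}}

```text
time_s: 14.18
ee_pos: [563.1, -1.5, 208.2]
orientation: [-0.001, 0.524, 0.852, -0.001]
force: [-4.8, -3.2, -12.0]
grip_width: 0.125
finger_force: 45.0
```

```bash
python3 o.py
```

```text
{'time_s': 14.175, 'ee_pos': [563.052, -1.472, 208.21], 'force': [-4.823, -3.158, -12.041], 'moment': [-0.731, 0.955, 0.111]} yaw 116.78
```

Emit:
{"method": "move_arm", "body": {"motion": [[0, -0.001, 0, 0, 0, 0.02, -1], [0, -0.0024, 0, 0, 0, 0.04, -1], [0, -0.0024, 0, 0, 0, 0.06, -1], [0, -0.0024, 0, 0, 0, 0.06, -1]]}}

```text
time_s: 14.68
ee_pos: [562.7, -1.6, 208.7]
orientation: [-0.0, 0.565, 0.825, -0.0]
force: [-4.4, -4.5, -12.9]
grip_width: 0.129
finger_force: 45.0
```

```bash
python3 o.py
```

```text
{'time_s': 14.675, 'ee_pos': [562.704, -1.576, 208.74], 'force': [-4.424, -4.545, -12.868], 'moment': [-0.857, 0.861, 0.038]} yaw 111.26
```

Emit:
{"method": "move_arm", "body": {"motion": [[-0.001, -0.002, 0.0025, 0, 0, 0.0, -1], [-0.001, -0.002, 0.0025, 0, 0, 0.02, -1], [-0.001, -0.002, 0.0025, 0, 0, 0.04, -1], [-0.001, -0.002, 0.0025, 0, 0, 0.04, -1]]}}

```text
time_s: 15.18
ee_pos: [562.4, -1.8, 207.7]
orientation: [0.0, 0.59, 0.807, 0.0]
force: [-0.6, 0.1, -12.9]
grip_width: 0.128
finger_force: 45.0
```

```bash
python3 o.py
```

```text
{'time_s': 15.175, 'ee_pos': [562.425, -1.843, 207.732], 'force': [-0.581, 0.131, -12.91], 'moment': [0.001, 0.198, 0.071]} yaw 107.69
```

Lateral force is nulled and 54.9° is turned so far. I'll keep going in small steps.

Emit:
{"method": "move_arm", "body": {"motion": [[0, 0, 0, 0, 0, 0.02, -1], [0, 0, 0, 0, 0, 0.035, -1], [0, 0, 0, 0, 0, 0.035, -1]]}}

```text
time_s: 15.55
ee_pos: [562.3, -1.9, 207.7]
orientation: [-0.0, 0.612, 0.791, 0.0]
force: [-0.6, 0.6, -12.3]
grip_width: 0.126
finger_force: 45.0
```

```bash
python3 o.py
```

```text
{'time_s': 15.55, 'ee_pos': [562.33, -1.929, 207.697], 'force': [-0.639, 0.551, -12.274], 'moment': [0.251, 0.244, 0.033]} yaw 104.55
```

Emit:
{"method": "move_arm", "body": {"motion": [[0, 0, 0, 0, 0, 0.015, -1], [0, 0, 0, 0, 0, 0.03, -1], [0, 0, 0, 0, 0, 0.03, -1]]}}

```text
time_s: 15.92
ee_pos: [562.2, -2.0, 207.6]
orientation: [-0.0, 0.63, 0.776, 0.0]
force: [-1.2, 1.7, -12.5]
grip_width: 0.123
finger_force: 45.0
```

```bash
python3 o.py
```

```text
{'time_s': 15.925, 'ee_pos': [562.233, -1.96, 207.602], 'force': [-1.167, 1.698, -12.495], 'moment': [0.344, 0.284, 0.04]} yaw 101.85
```

Turned 60.7°, with no stop yet.

Emit:
{"method": "move_arm", "body": {"motion": [[0, 0, 0, 0, 0, 0.015, -1], [0, 0, 0, 0, 0, 0.03, -1], [0, 0, 0, 0, 0, 0.03, -1]]}}

```text
time_s: 16.3
ee_pos: [562.1, -2.0, 207.6]
orientation: [-0.0, 0.648, 0.761, -0.0]
force: [-1.5, 2.6, -11.9]
grip_width: 0.124
finger_force: 45.0
```

```bash
python3 o.py
```

```text
{'time_s': 16.3, 'ee_pos': [562.144, -2.043, 207.573], 'force': [-1.531, 2.598, -11.933], 'moment': [0.366, 0.44, 0.071]} yaw 99.15
```

Emit:
{"method": "move_arm", "body": {"motion": [[0, 0, 0, 0, 0, 0.015, -1], [0, 0, 0, 0, 0, 0.025, -1], [0, 0, 0, 0, 0, 0.025, -1]]}}

```text
time_s: 16.68
ee_pos: [562.1, -2.0, 207.5]
orientation: [-0.0, 0.663, 0.748, -0.0]
force: [-3.5, 3.3, -12.6]
grip_width: 0.125
finger_force: 45.0
```

```bash
python3 o.py
```

```text
{'time_s': 16.675, 'ee_pos': [562.078, -2.047, 207.537], 'force': [-3.454, 3.266, -12.595], 'moment': [0.519, 0.678, 0.052]} yaw 96.91
```

Emit:
{"method": "move_arm", "body": {"motion": [[0.001, -0.001, 0, 0, 0, 0.01, -1], [0.001, -0.001, 0, 0, 0, 0.025, -1], [0.001, -0.001, 0, 0, 0, 0.025, -1]]}}

```text
time_s: 17.05
ee_pos: [561.9, -1.9, 207.8]
orientation: [0.0, 0.678, 0.735, 0.0]
force: [0.0, 0.0, -13.0]
grip_width: 0.125
finger_force: 45.0
```

```bash
python3 o.py
```

```text
{'time_s': 17.05, 'ee_pos': [561.89, -1.912, 207.776], 'force': [0.026, 0.017, -12.974], 'moment': [0.003, 0.3, 0.076]} yaw 94.64
```

Emit:
{"method": "move_arm", "body": {"motion": [[0, 0, 0, 0, 0, 0.015, -1], [0, 0, 0, 0, 0, 0.02, -1], [0, 0, 0, 0, 0, 0.02, -1]]}}

```text
time_s: 17.42
ee_pos: [561.8, -1.9, 207.7]
orientation: [0.0, 0.689, 0.725, -0.0]
force: [-0.4, -1.9, -13.3]
grip_width: 0.127
finger_force: 45.0
```

```bash
python3 o.py
```

```text
{'time_s': 17.425, 'ee_pos': [561.812, -1.871, 207.699], 'force': [-0.366, -1.888, -13.315], 'moment': [-0.296, 0.187, 0.095]} yaw 92.86
```

Emit:
{"method": "move_arm", "body": {"motion": [[0, 0, 0, 0, 0, 0.01, -1], [0, 0, 0, 0, 0, 0.02, -1], [0, 0, 0, 0, 0, 0.02, -1]]}}

```text
time_s: 17.8
ee_pos: [561.7, -1.8, 207.6]
orientation: [0.0, 0.701, 0.714, -0.0]
force: [0.0, -2.7, -11.9]
grip_width: 0.128
finger_force: 45.0
```

```bash
python3 o.py
```

```text
{'time_s': 17.8, 'ee_pos': [561.725, -1.811, 207.635], 'force': [0.002, -2.663, -11.859], 'moment': [-0.513, 0.216, 0.115]} yaw 91.05
```

Emit:
{"method": "move_arm", "body": {"motion": [[0, 0, 0, 0, 0, 0.01, -1], [0, 0, 0, 0, 0, 0.02, -1], [0, 0, 0, 0, 0, 0.02, -1]]}}

```text
time_s: 18.18
ee_pos: [561.7, -1.8, 207.6]
orientation: [0.0, 0.712, 0.702, -0.0]
force: [-0.2, -3.6, -13.2]
grip_width: 0.126
finger_force: 45.0
```

```bash
python3 o.py
```

```text
{'time_s': 18.175, 'ee_pos': [561.659, -1.807, 207.614], 'force': [-0.204, -3.558, -13.199], 'moment': [-0.649, 0.282, 0.014]} yaw 89.25
```

Emit:
{"method": "move_arm", "body": {"motion": [[0, 0, 0, 0, 0, 0.01, -1], [0, 0, 0, 0, 0, 0.02, -1], [0, 0, 0, 0, 0, 0.02, -1]]}}

```text
time_s: 18.55
ee_pos: [561.6, -1.8, 207.6]
orientation: [0.0, 0.723, 0.691, -0.0]
force: [-1.4, -3.6, -12.5]
grip_width: 0.125
finger_force: 45.0
```

```bash
python3 o.py
```

```text
{'time_s': 18.55, 'ee_pos': [561.638, -1.791, 207.608], 'force': [-1.44, -3.645, -12.532], 'moment': [-0.769, 0.41, 0.075]} yaw 87.45
```

Emit:
{"method": "move_arm", "body": {"motion": [[0, 0, 0, 0, 0, 0.01, -1], [0, 0, 0, 0, 0, 0.01, -1]]}}

```text
time_s: 18.8
ee_pos: [561.6, -1.8, 207.6]
orientation: [-0.0, 0.728, 0.686, -0.0]
force: [-2.6, -3.5, -12.2]
grip_width: 0.125
finger_force: 45.0
```

```bash
python3 o.py
```

```text
{'time_s': 18.8, 'ee_pos': [561.622, -1.771, 207.607], 'force': [-2.576, -3.509, -12.173], 'moment': [-0.9, 0.519, 0.16]} yaw 86.56
```

Emit:
{"method": "move_arm", "body": {"motion": [[0, 0, 0, 0, 0, 0.01, -1], [0, 0, 0, 0, 0, 0.01, -1]]}}

```text
time_s: 19.05
ee_pos: [561.6, -1.7, 207.6]
orientation: [-0.0, 0.733, 0.68, -0.0]
force: [-2.4, -4.9, -11.8]
grip_width: 0.13
finger_force: 45.1
```

```bash
python3 o.py
```

```text
{'time_s': 19.05, 'ee_pos': [561.588, -1.73, 207.594], 'force': [-2.362, -4.857, -11.814], 'moment': [-0.908, 0.601, 0.315]} yaw 85.65
```

Emit:
{"method": "move_arm", "body": {"motion": [[0, 0, 0, 0, 0, 0.01, -1], [0, 0, 0, 0, 0, 0.01, -1]]}}

```text
time_s: 19.3
ee_pos: [561.6, -1.7, 207.6]
orientation: [-0.0, 0.739, 0.674, -0.0]
force: [-2.0, -5.1, -12.2]
grip_width: 0.128
finger_force: 45.3
```

```bash
python3 o.py
```

```text
{'time_s': 19.3, 'ee_pos': [561.577, -1.698, 207.593], 'force': [-1.964, -5.089, -12.236], 'moment': [-0.889, 0.586, 0.403]} yaw 84.77
```

End stop felt: torque rose from 0.07 to 0.40 N m at about 76°. I'll let it down into the notch in stages.

Emit:
{"method": "move_arm", "body": {"motion": [[-0.0015, -0.0005, 0.002, 0, 0, -0.003, -1], [-0.0015, -0.0005, 0.004, 0, 0, -0.003, -1], [-0.0015, -0.0005, 0.005, 0, 0, -0.003, -1], [-0.0015, -0.0005, 0.005, 0, 0, -0.003, -1]]}}

```text
time_s: 19.8
ee_pos: [561.6, -2.0, 205.6]
orientation: [0.0, 0.737, 0.676, 0.0]
force: [-5.1, -0.4, -3.7]
grip_width: 0.13
finger_force: 45.2
```

```bash
python3 o.py
```

```text
{'time_s': 19.8, 'ee_pos': [561.614, -2.031, 205.611], 'force': [-5.057, -0.421, -3.668], 'moment': [-0.05, 1.019, 0.342]} yaw 85.06
```

Emit:
{"method": "move_arm", "body": {"motion": [[0, 0, 0.001, 0, 0, 0, -1], [0, 0, 0.002, 0, 0, 0, -1], [0, 0, 0.002, 0, 0, 0, -1]]}}

```text
time_s: 20.18
ee_pos: [561.5, -2.1, 204.0]
orientation: [-0.0, 0.737, 0.676, 0.0]
force: [-2.1, 2.8, -5.4]
grip_width: 0.128
finger_force: 45.2
```

```bash
python3 o.py
```

```text
{'time_s': 20.175, 'ee_pos': [561.543, -2.098, 204.036], 'force': [-2.122, 2.796, -5.375], 'moment': [0.392, 0.559, 0.385]} yaw 85.05
```

Emit:
{"method": "move_arm", "body": {"motion": [[0, 0, 0.001, 0, 0, -0.005, -1], [0, 0, 0.002, 0, 0, -0.005, -1], [0, 0, 0.002, 0, 0, -0.005, -1]]}}

```text
time_s: 20.55
ee_pos: [561.5, -2.2, 202.9]
orientation: [-0.0, 0.734, 0.679, 0.0]
force: [-0.7, 3.2, -7.1]
grip_width: 0.125
finger_force: 45.1
```

```bash
python3 o.py
```

```text
{'time_s': 20.55, 'ee_pos': [561.507, -2.153, 202.93], 'force': [-0.738, 3.166, -7.107], 'moment': [0.62, 0.238, 0.3]} yaw 85.5
```

Emit:
{"method": "move_arm", "body": {"motion": [[0, 0, 0.001, 0, 0, -0.005, -1], [0, 0, 0.002, 0, 0, -0.005, -1], [0, 0, 0.002, 0, 0, -0.005, -1]]}}

```text
time_s: 20.92
ee_pos: [561.5, -2.2, 202.1]
orientation: [-0.0, 0.732, 0.682, 0.0]
force: [-0.5, 5.0, -8.0]
grip_width: 0.127
finger_force: 45.1
```

```bash
python3 o.py
```

```text
{'time_s': 20.925, 'ee_pos': [561.495, -2.204, 202.125], 'force': [-0.463, 4.988, -8.041], 'moment': [0.895, 0.193, 0.256]} yaw 85.95
```

Emit:
{"method": "move_arm", "body": {"motion": [[0.001, 0, 0.001, 0, 0, -0.004, -1], [0.001, 0, 0.002, 0, 0, -0.004, -1], [0.001, 0, 0.002, 0, 0, -0.004, -1]]}}

```text
time_s: 21.3
ee_pos: [561.6, -2.1, 201.9]
orientation: [0.0, 0.73, 0.684, 0.0]
force: [-4.9, 2.1, 0.8]
grip_width: 0.128
finger_force: 45.0
```

```bash
python3 o.py
```

```text
{'time_s': 21.3, 'ee_pos': [561.619, -2.069, 201.949], 'force': [-4.868, 2.083, 0.804], 'moment': [0.513, 0.966, 0.256]} yaw 86.3
```

It has bottomed in the notch, with the vertical load gone. I'll ease the torque and release.

Emit:
{"method": "move_arm", "body": {"motion": [[0, 0, 0, 0, 0, -0.008, -1], [0, 0, 0, 0, 0, -0.008, -1]], "grip_force": 10}}

```text
time_s: 21.55
ee_pos: [561.8, -1.8, 201.7]
orientation: [0.0, 0.725, 0.689, 0.0]
force: [-3.5, 3.5, 1.3]
grip_width: 0.141
finger_force: 10.0
```

Emit:
{"method": "move_arm", "body": {"motion": [[0, 0, 0, 0, 0, 0, -0.7], [0, 0, 0, 0, 0, 0, -0.6], [0, 0, 0, 0, 0, 0, -0.5], [0, 0, 0, 0, 0, 0, -0.4], [0, 0, 0, 0, 0, 0, -0.3], [0, 0, 0, 0, 0, 0, -0.3], [0, 0, 0, 0, 0, 0, -0.3]]}}

```text
time_s: 22.42
ee_pos: [561.4, -1.9, 201.1]
orientation: [0.0, 0.725, 0.689, -0.0]
force: [0.6, -0.3, 0.3]
grip_width: 0.349
finger_force: 0.0
```

```bash
python3 o.py;python3 - <<'E'
from h import *
im=snapshot("wrist");a=cv2.resize(im[:,:,::-1],None,fx=1.5,fy=1.5)
b=cv2.resize(snapshot("side")[110:240,180:310,::-1],None,fx=4,fy=4)
cv2.imwrite("pics/w3.png",np.hstack([a[120:,200:480],b[:456]]))
E
```

```text
{'time_s': 22.425, 'ee_pos': [561.434, -1.928, 201.105], 'force': [0.579, -0.265, 0.263], 'moment': [-0.07, 0.039, 0.032]} yaw 87.02
```

View pics/w3.png

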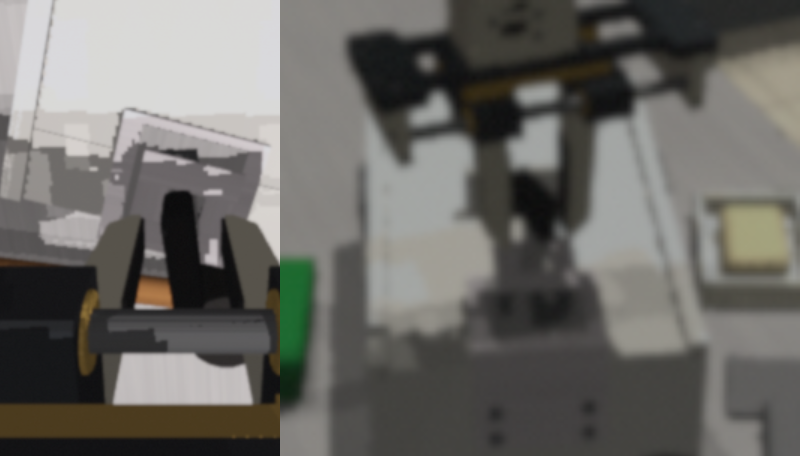

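The knob stays turned and up, with the wing dark at columns 165–200 and clear of both fingers, and the force reads zero. I'll rise straight up, move behind the lid grip, turn to the tote's axes and close the fingers.

Emit:
{"method": "move_arm", "body": {"motion": [[0, 0, -0.04, 0, 0, 0, -0.3], [0, 0, -0.1, 0, 0, 0, -0.3], [0, 0, -0.18, 0, 0, 0, -0.3], [0, 0, -0.2, 0, 0, 0, -0.3], [0.08, 0.02, -0.2, 0, 0, 0.08, -0.6], [0.17, 0.046, -0.2, 0, 0, 0.158, -1], [0.17, 0.046, -0.2, 0, 0, 0.158, -1], [0.17, 0.046, -0.2, 0, 0, 0.158, -1]]}}

```text
time_s: 23.52
ee_pos: [588.5, 81.6, 300.8]
orientation: [-0.0, 0.804, 0.594, -0.001]
force: [-0.6, -0.0, -0.7]
grip_width: 0.009
finger_force: 0.0
```

```bash
python3 o.py;python3 - <<'E'
from h import *
im=snapshot("wrist");c=calibration("wrist")
a=im[:,:,::-1].copy()
for P in [(601,120,158),(589,82,130)]:
    p=proj(c,P);print(p);cv2.circle(a,tuple(int(v) for v in p),3,(0,0,255),1)
b=cv2.resize(snapshot("scene")[140:290,220:350,::-1],None,fx=2.2,fy=2.2)
b=cv2.copyMakeBorder(b,0,384-b.shape[0],0,0,cv2.BORDER_CONSTANT)
cv2.imwrite("pics/w4.png",np.hstack([a,b]))
E
```

```text
{'time_s': 23.525, 'ee_pos': [588.509, 81.615, 300.764], 'force': [-0.562, -0.014, -0.68], 'moment': [-0.085, 0.065, -0.004]} yaw 72.91
[254.40251839 146.55658184]
[254.20934312 177.22220841]
```

View pics/w4.png

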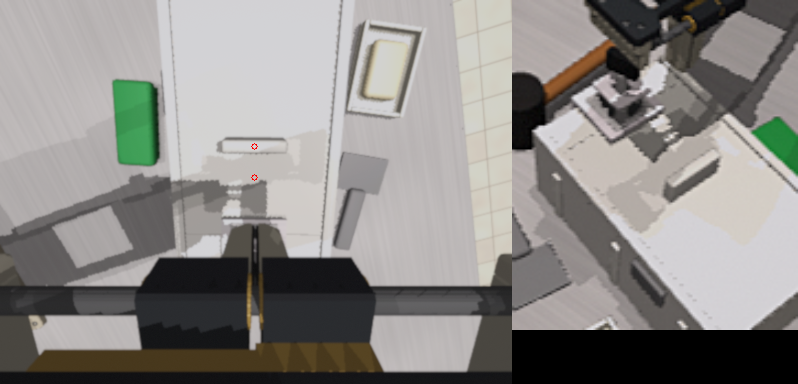

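The lid grip (columns 222–287, rows 138–153) sits under the predicted point. The knob is still up and turned in the scene view. I'll go down behind the grip.

Emit:
{"method": "move_arm", "body": {"motion": [[0, 0, 0.1, 0, 0, 0, -1], [0, 0, 0.2, 0, 0, 0, -1], [0, 0, 0.28, 0, 0, 0, -1], [0, 0, 0.31, 0, 0, 0, -1], [0, 0, 0.316, 0, 0, 0, -1], [0, 0, 0.316, 0, 0, 0, -1]]}}

```text
time_s: 24.38
ee_pos: [590.0, 81.6, 145.2]
orientation: [0.001, 0.805, 0.593, 0.001]
force: [0.8, -0.2, 0.1]
grip_width: 0.008
finger_force: 0.0
```

Emit:
{"method": "move_arm", "body": {"motion": [[0.01, 0, 0, 0, 0, 0, -1], [0.02, 0, 0, 0, 0, 0, -1], [0.03, 0, 0, 0, 0, 0, -1], [0.04, 0, 0, 0, 0, 0, -1], [0.05, 0, 0, 0, 0, 0, -1], [0.06, 0, 0, 0, 0, 0, -1], [0.07, 0, 0, 0, 0, 0, -1], [0.08, 0, 0, 0, 0, 0, -1], [0.09, 0, 0, 0, 0, 0, -1], [0.1, 0, 0, 0, 0, 0, -1], [0.1, 0, 0, 0, 0, 0, -1]]}}

```text
time_s: 25.75
ee_pos: [603.8, 130.4, 143.1]
orientation: [-0.0, 0.805, 0.594, 0.0]
force: [-0.8, 0.1, 0.0]
grip_width: 0.005
finger_force: 0.0
```

Emit:
{"method": "move_arm", "body": {"motion": [[0.01, 0, 0, 0, 0, 0, -1], [0.025, 0, 0, 0, 0, 0, -1], [0.04, 0, 0, 0, 0, 0, -1], [0.055, 0, 0, 0, 0, 0, -1], [0.07, 0, 0, 0, 0, 0, -1], [0.085, 0, 0, 0, 0, 0, -1], [0.1, 0, 0, 0, 0, 0, -1], [0.115, 0, 0, 0, 0, 0, -1], [0.13, 0, 0, 0, 0, 0, -1], [0.14, 0, 0, 0, 0, 0, -1]]}}

```text
time_s: 27.0
ee_pos: [624.4, 197.0, 143.1]
orientation: [-0.0, 0.805, 0.594, 0.0]
force: [1.1, -4.2, -1.1]
grip_width: 0.005
finger_force: 1.6
```

Emit:
{"method": "move_arm", "body": {"motion": [[0.005, 0, 0, 0, 0, 0, -1], [0.01, 0, 0, 0, 0, 0, -1], [0.015, 0, 0, 0, 0, 0, -1], [0.02, 0, 0, 0, 0, 0, -1]]}}

```text
time_s: 27.5
ee_pos: [627.2, 206.1, 143.2]
orientation: [-0.0, 0.805, 0.593, -0.0]
force: [0.9, -3.4, 0.3]
grip_width: 0.005
finger_force: 1.6
```

Emit:
{"method": "move_arm", "body": {"motion": [[0.003, 0, 0, 0, 0, 0, -1], [0.006, 0, 0, 0, 0, 0, -1], [0.009, 0, 0, 0, 0, 0, -1], [0.01, 0, 0, 0, 0, 0, -1]]}}

```text
time_s: 28.0
ee_pos: [628.2, 209.2, 143.2]
orientation: [0.001, 0.805, 0.593, -0.001]
force: [-3.8, -12.1, 4.1]
grip_width: 0.009
finger_force: 6.3
```

Emit:
{"method": "move_arm", "body": {"motion": [[0.003, 0, 0, 0, 0, 0, -1], [0.005, 0, 0, 0, 0, 0, -1], [0.005, 0, 0, 0, 0, 0, -1]]}}

```text
time_s: 28.38
ee_pos: [628.2, 209.2, 143.1]
orientation: [0.001, 0.805, 0.593, -0.003]
force: [-10.0, -19.1, 8.5]
grip_width: 0.006
finger_force: 11.0
```

The lid stop is felt. I'll back off, rise and check.

Emit:
{"method": "move_arm", "body": {"motion": [[-0.01, 0, 0, 0, 0, 0, -1], [-0.03, 0, 0, 0, 0, 0, -1], [-0.04, 0, -0.03, 0, 0, 0, -1], [-0.04, 0, -0.1, 0, 0, 0, -1], [-0.04, 0, -0.2, 0, 0, 0, -1], [-0.04, 0, -0.3, 0, 0, 0, -1], [-0.04, 0, -0.36, 0, 0, 0, -1], [-0.04, 0, -0.36, 0, 0, 0, -1]]}}

```text
time_s: 29.38
ee_pos: [624.9, 194.6, 328.4]
orientation: [0.001, 0.805, 0.594, 0.004]
force: [1.1, 0.2, 0.1]
grip_width: 0.004
finger_force: 0.0
```

```bash
python3 o.py;python3 - <<'E'
from h import *
a=cv2.resize(snapshot("scene")[130:330,200:400,::-1],(400,400));b=cv2.resize(snapshot("side")[100:250,170:320,::-1],(400,400))
cv2.imwrite("pics/f.png",np.hstack([a,b]))
E
```

```text
{'time_s': 29.375, 'ee_pos': [624.911, 194.629, 328.448], 'force': [1.055, 0.183, 0.133], 'moment': [-0.083, 0.045, 0.039]} yaw 72.83
```

View pics/f.png

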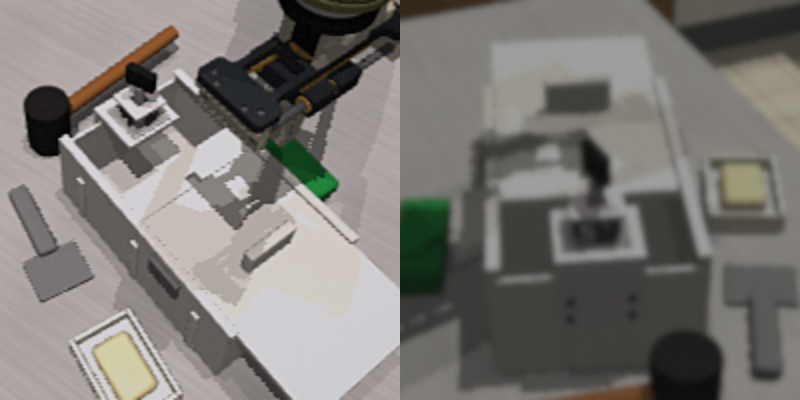

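Lid open, with the grip at about (268,245) in the left crop. The knob is up and turned, and the bystanders are in place. Handing in.

```bash
python3 -c "
from station import sign_off;print(sign_off())"
```

```text
the job is handed in; nothing more can be done
None
```

I pulled the knob up to its stop, twisted it about 76° and let it down into its rest notch, then slid the lid to its open stop. The last pictures show both holding and the bystanders in place; I handed the job in at about 29 s of the 72 s, and the hand-in gave no verdict.

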